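Snap the seed pail's lid down all round the rim

TASK

The light blue lid of the seed pail is snapped down only at the orange tear tab; close it so that the seed keeps dry in the damp growing room. Starting beside the tab, run a fingertip lightly along the rim and press down each raised tongue in turn, skipping none, until the whole rim is down, then take your hand away. Do not pick up, tip or shove the pail, and leave the other things where they are.

Things in the scene. Friction and masses are not known exactly. Their poses are not given: they have to be found in the camera images.
- pail: White plastic seed pail, full (about 2.8 kg), loose on the table, 193 mm across at the top, with a light blue press-on lid and a wire handle hanging at one side below the rim. Origin: centre of its underside; z up; its x axis points through the orange tear tab. The lid's rim is a ring of ten tongues, tongue k centred at k x 36 degrees from the x axis, anticlockwise seen from above.
- rim_centre (a point): Point on the pail's axis 170 mm above its underside, level with the crowns of the tongues when seated. The crowns form a ring from 92 to 104 mm radius about it (middle 98 mm). The ends of each tongue slope down about 23 degrees, so a finger run along the ring rides onto the next tongue and pushes it down. The panel inside the ring (radius under 78 mm) is 7 mm lower and is not pressed.
- tear_tab (a point): Orange tear tab, 26 x 30 mm, sticking out of the rim at tongue 0: this point is fixed to the pail 116 mm from its axis, 170 mm above its underside. Tongue 0 is the only tongue that is already down.
- lid_0 (a joint): Hinge of lid tongue 0, the one with the tear tab: same measure as tongue 1, but already down, near 0.30, at the start.
- lid_1 (a joint): Hinge of lid tongue 1, on its inner edge 78 mm from the pail's axis. 0 = flared up (crown middle 5 to 6 mm above its seated height; starts 0 to 0.06); grows as it is pressed; 0.30 rad = level and seated; gives on to a stop at 0.45 (crown middle about 3 mm below level). About 2 to 3 N on the crown moves it, and it stays where it is left. The plastic is slippery.
- lid_2 (a joint): Hinge of lid tongue 2; same as tongue 1.
- lid_3 (a joint): Hinge of lid tongue 3; same as tongue 1.
- lid_4 (a joint): Hinge of lid tongue 4; same as tongue 1.
- lid_5 (a joint): Hinge of lid tongue 5; same as tongue 1.
- lid_6 (a joint): Hinge of lid tongue 6; same as tongue 1.
- lid_7 (a joint): Hinge of lid tongue 7; same as tongue 1.
- lid_8 (a joint): Hinge of lid tongue 8; same as tongue 1.
- lid_9 (a joint): Hinge of lid tongue 9; same as tongue 1.
- scoop: Aluminium seed scoop with black handle, 205 mm long, 36 mm high, lying near the pail. Origin under it, about 35 mm from the bowl's middle; x towards the mouth. Leave alone.
- net_pot: Small black pot with green shoots, 62 mm across, pot 55 mm high (about 100 mm with shoots), near the pail. Origin: centre of underside. Leave alone.
- nutrient: Grey bottle with green cap, 72 mm across, 190 mm high. Origin: centre of underside. Leave alone.
- sprayer: Clear spray bottle with green head, 76 mm across, 191 mm high. Origin: centre of underside. Leave alone.
- beaker: Clear measuring beaker, 84 mm across, 110 mm high. Origin: centre of underside. Leave alone.
- ball_valve: Loose white pipe valve with red lever, 110 mm long, 69 mm high, lying along its x axis. Origin: centre of underside. Leave alone.
- brush: Hand brush lying on the table along its x axis, handle to -x. Leave alone.

How it is judged:
At the end, for the whole second after the job is handed in: All ten lid tongues are down (hinge above 0.22 rad; level is 0.30), the pail stands upright at rest within 30 mm of where it stood, and the other things have not moved more than 30 mm (value of joint each of lid_0, lid_1, lid_2, lid_3, lid_4, lid_5, lid_6, lid_7, lid_8, lid_9 above 0.22 rad and angle between pail's own z axis and vertical below 0.03 rad and height (world z) of pail below 0.005 m and distance of each of pail, scoop, net_pot, nutrient, sprayer, beaker, ball_valve, brush from where it was at the start of the episode below 0.03 m and linear speed of pail below 0.02 m/s); the robot touches nothing.
It fails at once if a tongue was pressed down while both of its neighbours still stood up: the rim was not worked round in turn from the tear tab ((value of joint lid_1 above 0.22 rad and value of joint each of lid_0, lid_2 below 0.15 rad) or (value of joint lid_2 above 0.22 rad and value of joint each of lid_1, lid_3 below 0.15 rad) or (value of joint lid_3 above 0.22 rad and value of joint each of lid_2, lid_4 below 0.15 rad) or (value of joint lid_4 above 0.22 rad and value of joint each of lid_3, lid_5 below 0.15 rad) or (value of joint lid_5 above 0.22 rad and value of joint each of lid_4, lid_6 below 0.15 rad) or (value of joint lid_6 above 0.22 rad and value of joint each of lid_5, lid_7 below 0.15 rad) or (value of joint lid_7 above 0.22 rad and value of joint each of lid_6, lid_8 below 0.15 rad) or (value of joint lid_8 above 0.22 rad and value of joint each of lid_7, lid_9 below 0.15 rad) or (value of joint lid_9 above 0.22 rad and value of joint each of lid_8, lid_0 below 0.15 rad)).
It fails at once if the pail was lifted, tipped, or shoved more than 30 mm (height (world z) of pail above 0.012 m or angle between pail's own z axis and vertical above 0.12 rad or distance of pail from where it was at the start of the episode above 0.03 m).
It fails at once if the lid was pressed with more than 40 N (contact force between any of the fingers, the arm and pail above 40 N).
It fails at once if another thing on the table was moved more than 30 mm (distance of any of scoop, net_pot, nutrient, sprayer, beaker, ball_valve, brush from where it was at the start of the episode above 0.03 m).
It also fails if it takes over 59 s, if anything falls off the work surface, if the arm or the gripper's body presses on something with over 40 N, if the wrist force passes 120 N, or if a joint passes its speed limit or range.

ROBOT

A 6-joint arm with a two-finger parallel gripper is mounted at the origin on the work surface. World frame = base frame: x ahead of the robot, y to its left, z up, the work surface at z = 0. Lengths are in m, angles in rad, forces in N, time in s.
With the tool pointing down it reaches from about 0.375 to 0.9 m from the base axis. Payload 3.1 kg.
Tool frame: the origin (TCP) lies at the very end of the fingers, on their centre line; the grasp point (between the pads) lies 19 mm behind it (robot.hold_point_z is the z of the grasp point in the tool frame, in m); z points along the fingers, y is the direction in which the jaws open and shut (so a half turn about z gives the same grasp; the last joint's range is limited). The gripper opens to 87 mm and grips with 3 to 60 N. Pads are 19 mm wide; open, the fingers measure 117 mm over their backs; the gripper's body (75 mm by 190 mm) begins 51 mm behind the grasp point.
Start: joints at [-1.341, 0.527, 1.433, -0, 1.181, -0.178], TCP at [0.248, -0.574, 0.223] pointing down, gripper open.
Joint ranges: [-3.08, 3.08], [-0.75, 2.2], [0.22, 2.44], [-1.43, 4.57], [0, 2.65], [-2.85, 2.85]. Speed limits (rad/s): [2.79, 2.79, 3.14, 3.14, 3.14, 3.14].

INTERFACE

Orientations are given as a unit quaternion [x, y, z, w].
In Python, from rig import robot, viewer, spotter gives the robot as it stands.
- The arm moves only by the shell command python3 -m crank 'ROWS' [FORCE]. ROWS is text: rows parted by semicolons, each of 7 numbers parted by spaces: the turn, a rotation vector about the tool's x, y, z in units of 5 degrees (1.0 is 5 degrees), then the shift along the tool's x, y, z in units of 40 mm (1.0 is 40 mm), then the gripper's target within -1 to 1 (shut at 1, half-way at 0, fully open at -1). A call has 1 to 5 rows; each row shifts and turns the pose as measured when the row begins, along the tool's axes as they then stand; what a row does not reach is not made up. A row lasts 1/8 s, in which the tool goes at most 62.5 mm and 10.7 degrees, less where a joint would pass 70% of its speed; a pose out of reach is approached as far as the arm can. A call is refused whole if a number of a shift passes 1 or a number of a turn 1, either way. A call with a gripper value outside its range is refused whole. The fingers move at their own pace and stop on an object; FORCE is the grip in N (left out, the last holds). Time passes only in rows, so rows that do not move let the fingers close. It gives the time, the measured TCP pose, the force and the opening at its end, in the units of the state.
- robot.get_obs(): the state, without advancing time (a new reading comes with each control period).
- viewer.camera(name): name is "scene" or "top" or "wrist"; returns a dict with "img" (480x640x3 uint8, red, green, blue), "camera_matrix" (3x3 intrinsics, pixels), "distortion" ([k1, k2, p1, p2, k3] as OpenCV has them; the pictures are not rectified), "xyz" and "attitude" of the camera in the world. Camera axes: x right, y down, z forward; pixel columns grow to the right and rows downward; lengths in m; the calibration is good to about 2 mm. A picture is of the moment at which its call begins. There is no depth.
- robot.hand_in(): hands the job in, once; it reports no verdict.
Trained networks look in a picture, given as the dict that the camera call returned (one of the last four; its "shot" number tells which), for a name from the list of things; names that differ only in an ending like _2 or _b are one class to them, and where a whole thing is asked for, a point or a joint stands for the part that bears it (a point fixed in the world has none). Each returns a list of dicts, best first, with "score" (0 to 1); they miss things now and then, are a little off and sometimes report something else, mostly with a low value. They report only what shows in the picture. A call takes as long as a camera call.
- spotter.boxes_of(name, picture): "at" ([x, y, z] in m, in the coordinates of the camera as it stood for that picture, good to about 4 mm: the middle of the surface that is visible of it).
The state is a dict: "time": time; "q": joint angles; "joint_velocities": joint speeds; "joint_torque": joint torques, N m; "position": TCP position; "tool_rot": TCP orientation; "ft_force": force on the tool from outside, world axes, zero at the start; "moment": the same for the moment, N m; "grip_width": finger opening in m.
Only numpy, scipy, OpenCV 4.12 (cv2) and the standard library are available. Lean on these libraries where they do the work, as an engineer would, in place of code of your own. Each camera call takes 0.05 s, during which the arm holds its last target.

## Working session

There is one attempt and no reset: what is moved stays moved. The work goes in short steps, Python scripts to look and compute and a shell command to move; the robot and the scene stay as the last step left them, time stands still between calls to the robot, and variables do not carry over. Pictures are saved under pics/ and viewed, and the job is handed in when it is done.

```bash
ls; mkdir -p pics; python3 - <<'E'
from rig import robot, viewer, spotter
import cv2,numpy as np
print(robot.get_obs())
for n in ["scene","top","wrist"]:
    c=viewer.camera(n); cv2.imwrite(f"pics/{n}0.png",c["img"][:,:,::-1])
    print(n,c["xyz"],c["attitude"],c["camera_matrix"],c["distortion"])
    for t in ["pail","rim_centre","tear_tab","scoop","net_pot","nutrient","sprayer"]:
        print(t,[(np.round(d["at"],3),round(d["score"],2)) for d in spotter.boxes_of(t,c)][:2])
E
```

```text
pics
{'time': 0.0, 'q': array([-1.34150464e+00,  5.28478281e-01,  1.43391786e+00,  2.27854943e-07,
        1.18140342e+00, -1.78546169e-01]), 'joint_velocities': array([-0.00096539,  0.00027684,  0.00040976, -0.00087542, -0.00073501,
       -0.00075788]), 'joint_torque': array([-1.00229779e-04, -4.40043569e+01, -1.76590651e+01,  6.35273801e-02,
        5.82993426e-02, -1.70475619e-04]), 'position': array([ 0.24771943, -0.57300019,  0.22155926]), 'tool_rot': array([ 9.79279895e-01,  2.02508441e-01, -2.78893430e-05, -1.10310114e-03]), 'ft_force': array([ 0.3806214 ,  0.24121247, -0.21175681]), 'moment': array([ 0.02080994, -0.04512036, -0.06037043]), 'grip_width': 0.08704682189026275}
scene [ 1.24908027 -0.81980502  0.84934807] [ 0.82855729  0.29889661 -0.15779316 -0.44637983] [[454.22093312   0.         319.535302  ]
 [  0.         454.22093312 241.43081812]
 [  0.           0.           1.        ]] [-0.08652443  0.          0.          0.          0.        ]
pail [(array([ 0.056, -0.033,  1.306]), 0.61)]
rim_centre [(array([ 0.053, -0.035,  1.306]), 0.83)]
tear_tab [(array([ 0.053,
[... 888 characters left out ...]
ay([-0.098, -0.004,  1.672]), 0.3)]
net_pot [(array([0.062, 0.048, 1.786]), 0.64), (array([-0.1  , -0.004,  1.665]), 0.62)]
nutrient [(array([-0.411, -0.014,  1.709]), 0.82), (array([-0.017, -0.028,  1.67 ]), 0.42)]
sprayer [(array([ 0.444, -0.026,  1.715]), 0.97), (array([-0.1  , -0.009,  1.667]), 0.42)]
wrist [ 0.30970577 -0.54669882  0.38455882] [ 0.82902882 -0.5447729  -0.06887463  0.10578274] [[350.85566869   0.         321.79313631]
 [  0.         350.85566869 238.38994094]
 [  0.           0.           1.        ]] [0.00666642 0.         0.         0.         0.        ]
pail []
rim_centre []
tear_tab []
scoop []
net_pot []
nutrient [(array([ 0.012, -0.179,  0.309]), 0.63)]
sprayer []
```

View pics/top0.png

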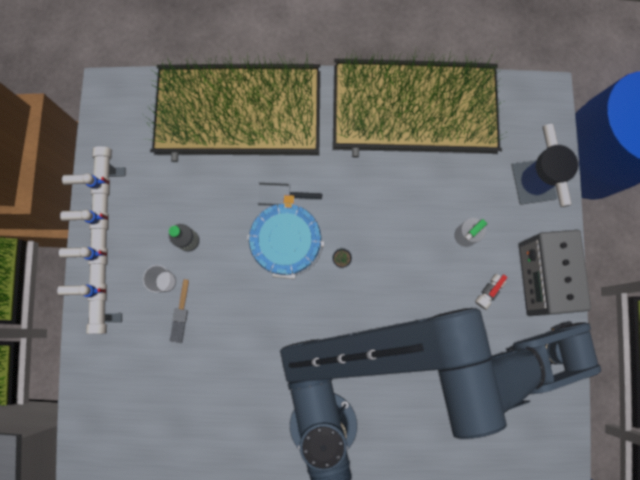

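View pics/scene0.png

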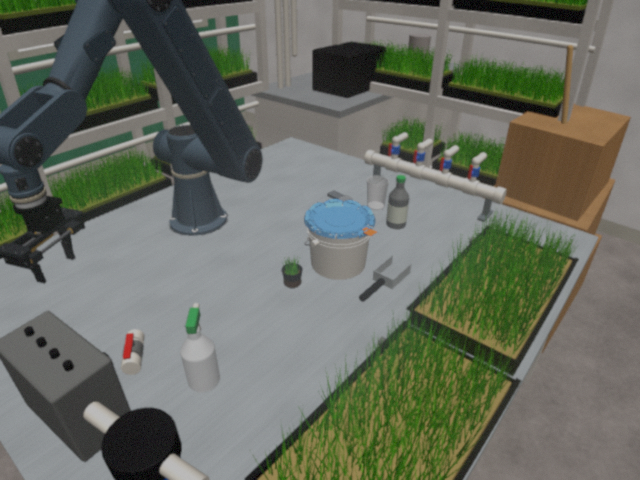

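```bash
cat > h.py <<'E'
import numpy as np,cv2
from scipy.spatial.transform import Rotation as R
from rig import robot,viewer,spotter
def ray(c,uv):
    p=cv2.undistortPoints(np.array(uv,float).reshape(-1,1,2),c["camera_matrix"],np.array(c["distortion"])).reshape(-1,2)
    d=np.c_[p,np.ones(len(p))]@R.from_quat(c["attitude"]).as_matrix().T
    return d
def onz(c,uv,z):
    d=ray(c,uv);o=np.array(c["xyz"]);return o+d*((z-o[2])/d[:,2:3])
def proj(c,X):
    Rm=R.from_quat(c["attitude"]).as_matrix();X=np.atleast_2d(X)
    r,_=cv2.Rodrigues(Rm.T);t=-Rm.T@np.array(c["xyz"])
    return cv2.projectPoints(X.astype(float),r,t,c["camera_matrix"],np.array(c["distortion"]))[0].reshape(-1,2)
E
python3 - <<'E'
from h import *
c=viewer.camera("top")
hsv=cv2.cvtColor(c["img"],cv2.COLOR_RGB2HSV)
crop=c["img"][150:330,200:400]
cv2.imwrite("pics/topcrop.png",cv2.resize(crop[:,:,::-1],(800,600),interpolation=cv2.INTER_CUBIC)[:600])
for p in [(286,242),(320,242)]:
    print(p,c["img"][p[1],p[0]],hsv[p[1],p[0]])
E
```

```text
(286, 242) [113 173 190] [ 97 103 190]
(320, 242) [127 142 162] [107  55 162]
```

View pics/topcrop.png

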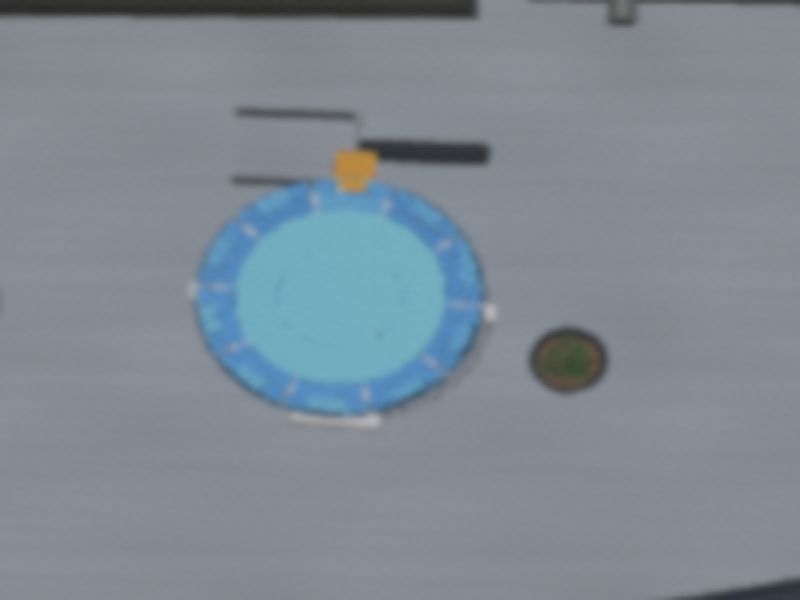

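```bash
python3 - <<'E'
from h import *
from scipy.optimize import least_squares
c=viewer.camera("top"); s=viewer.camera("scene")
def mask(c,box,h0,h1,smin):
    hsv=cv2.cvtColor(c["img"],cv2.COLOR_RGB2HSV)
    m=((hsv[...,0]>h0)&(hsv[...,0]<h1)&(hsv[...,1]>smin)).astype(np.uint8)
    k=np.zeros_like(m);x0,x1,y0,y1=box;k[y0:y1,x0:x1]=m[y0:y1,x0:x1];return k
for n,cam,box in [("top",c,(230,345,185,290)),("scene",s,(290,390,190,250))]:
    m=mask(cam,box,90,115,85)
    cs=max(cv2.findContours(m,cv2.RETR_EXTERNAL,cv2.CHAIN_APPROX_NONE)[0],key=cv2.contourArea)
    pts=cv2.convexHull(cs).reshape(-1,2).astype(float)
    P=onz(cam,pts,0.172)
    r=least_squares(lambda p:np.hypot(P[:,0]-p[0],P[:,1]-p[1])-p[2],[P[:,0].mean(),P[:,1].mean(),.1],loss='soft_l1',f_scale=.002)
    print(n,len(pts),r.x,np.abs(r.fun).max())
    mi=mask(cam,box,5,25,120); ys,xs=np.nonzero(mi); uv=[[xs.mean(),ys.mean()]]
    T=onz(cam,uv,.170)[0];d=T[:2]-r.x[:2];print("tab",uv,T,np.linalg.norm(d),np.degrees(np.arctan2(d[1],d[0])))
    # inner panel
    d=[x for x in spotter.boxes_of("rim_centre",cam)]
    for x in d: print("net",R.from_quat(cam["attitude"]).apply(x["at"])+cam["xyz"],x["score"])
# radial seams: inner light panel, top
m=mask(c,(230,345,185,290),85,101,0)
hsv=cv2.cvtColor(c["img"],cv2.COLOR_RGB2HSV)
m=((hsv[...,2]>170)&(hsv[...,0]<101)).astype(np.uint8); k=np.zeros_like(m);k[195:280,240:335]=m[195:280,240:335]
cs=max(cv2.findContours(k,cv2.RETR_EXTERNAL,cv2.CHAIN_APPROX_NONE)[0],key=cv2.contourArea)
P=onz(c,cs.reshape(-1,2),.163)
r=least_squares(lambda p:np.hypot(P[:,0]-p[0],P[:,1]-p[1])-p[2],[.5,.1,.08],loss='soft_l1',f_scale=.002);print("panel",r.x)
o=robot.get_obs();print(o["position"],R.from_quat(o["tool_rot"]).as_matrix().round(4))
E
```

```text
top 37 [0.55490909 0.11931154 0.10359063] 0.0019097773000690127
tab [[np.float64(288.3376623376623), np.float64(199.72727272727272)]] [0.66957769 0.11059138 0.17      ] 0.11499969526700257 -4.3487787836945175
net [0.5494265  0.11349959 0.16211788] 0.69
net [0.71922716 0.16153532 0.00426677] 0.46
scene 24 [0.56357447 0.10980413 0.10882362] 0.007762909061930334
tab [[np.float64(369.4651162790698), np.float64(231.65116279069767)]] [0.67430385 0.10340006 0.17      ] 0.11091441454741761 -3.3100313471589566
net [0.59091315 0.07064618 0.1605596 ] 0.77
panel [0.55598367 0.1196289  0.07507624]
[ 0.24791042 -0.57370225  0.22254477] [[ 0.918   0.3966 -0.    ]
 [ 0.3966 -0.918   0.    ]
 [ 0.     -0.     -1.    ]]
```

```bash
python3 -m crank '0 0 0.94 0 0 -0.6 1; 0 0 0.94 0 0 -0.6 1;0 0 0.94 0 0 -0.6 1;0 0 0.94 0 0 -0.6 1;0 0 0.94 0 0 0 1' 10; python3 -c "
from h import *
print(R.from_quat(robot.get_obs()['tool_rot']).as_matrix().round(3))"
```

```text
time: 2.08
position: [0.2478, -0.5734, 0.3209]
tool_rot: [1.0, -0.008, -0.0, -0.001]
ft_force: [-0.2, 0.1, -1.1]
grip_width: 0.0448
[[ 1.    -0.016 -0.   ]
 [-0.016 -1.     0.002]
 [-0.    -0.002 -1.   ]]
```

```bash
for i in 1; do :; done; python3 -m crank '0 0 0.1 0.6 -1 0 1;0 0 0.1 0.6 -1 0 1;0 0 0 0.6 -1 0 1;0 0 0 0.6 -1 0 1;0 0 0 0.6 -1 0 1'; python3 -m crank '0 0 0 0.6 -1 0 1;0 0 0 0.6 -1 0 1;0 0 0 0.6 -1 0 1;0 0 0 0.6 -1 0 1;0 0 0 0.6 -1 0 1'
```

```text
time: 2.7
position: [0.3754, -0.3755, 0.3212]
tool_rot: [1.0, -0.021, 0.001, 0.001]
ft_force: [1.2, 0.3, -0.8]
grip_width: 0.0018
time: 3.32
position: [0.5073, -0.174, 0.322]
tool_rot: [1.0, -0.021, 0.002, 0.002]
ft_force: [0.6, -0.1, -0.0]
grip_width: 0.0004
```

```bash
python3 -m crank '0 0 -0.25 0.7 -1 0 1;0 0 -0.25 0.7 -1 0 1;0 0 0 0.6 -1 0 1;0 0 0 0.6 -1 0 1;0 0 0 0.6 -1 0.6 1'; python3 -m crank '0 0 0 0.3 -1 0.6 1;0 0 0 0 -1 0.6 1;0 0 0 0 0 0 1'
```

```text
time: 3.95
position: [0.6431, 0.0312, 0.3003]
tool_rot: [1.0, 0.001, 0.006, 0.003]
ft_force: [0.3, -0.7, 0.4]
grip_width: 0.0006
time: 4.32
position: [0.6558, 0.1169, 0.2478]
tool_rot: [1.0, 0.004, 0.004, 0.003]
ft_force: [-0.3, -0.5, 0.3]
grip_width: 0.0007
```

```bash
cat > st.py <<'E'
from h import *
import sys
C=np.array([0.5550,0.1195]);a0=-4.3
o=robot.get_obs();p=o["position"];M=R.from_quat(o["tool_rot"]).as_matrix()
d=p[:2]-C;a=np.degrees(np.arctan2(d[1],d[0]))-a0
# rotation from current tool to desired, in tool axes units of 5deg
Md=np.diag([1.,-1,-1]);rv=R.from_matrix(M.T@Md).as_rotvec(degrees=True)/5
print(f"t {o['time']:.2f} pos {p.round(4)} ang {a%360:.1f} (tongue {a%360/36:.2f}) r {np.hypot(*d)*1000:.1f} F {o['ft_force'].round(1)} fix {rv.round(2)}")
if len(sys.argv)>1:
    z=float(sys.argv[1]);st=float(sys.argv[2]) if len(sys.argv)>2 else 5.5
    q=p.copy()
    for i in range(6):
        t=np.radians(a+a0+st*(i+1)) if len(sys.argv)<4 or True else 0
        g=np.array([*(C+.098*np.array([np.cos(t),np.sin(t)])),z])
        s=M.T@(g-q)/.04;q=g;print(s.round(2))
E
python3 -m crank '0 0 0 0 0 1 1;0 0 0 0 0 0.4 1;0 0 0 0 0 0 1'; python3 st.py; python3 - <<'E'
from h import *
c=viewer.camera("wrist");cv2.imwrite("pics/w1.png",c["img"][:,:,::-1])
c=viewer.camera("scene");cv2.imwrite("pics/s1.png",cv2.resize(c["img"][150:300,270:470,::-1],(800,600)))
E
```

```text
time: 4.7
position: [0.6586, 0.1151, 0.1931]
tool_rot: [1.0, 0.003, 0.007, 0.003]
ft_force: [0.1, -0.8, 1.2]
grip_width: 0.0004
t 4.70 pos [0.6586 0.1151 0.1931] ang 1.9 (tongue 0.05) r 103.7 F [ 0.1 -0.8  1.2] fix [ 0.08 -0.16  0.08]
```

View pics/w1.png

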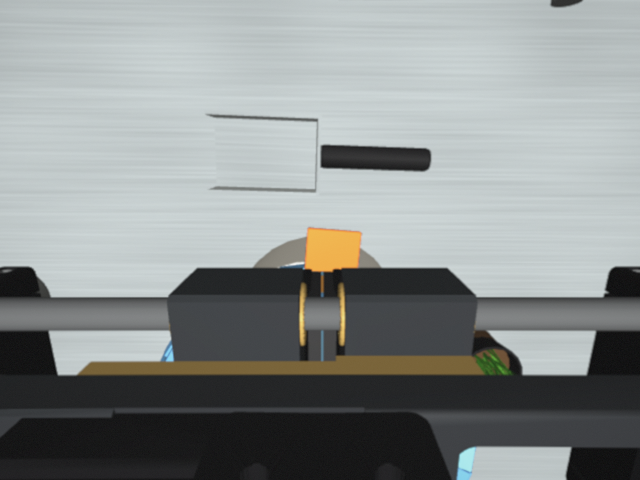

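View pics/s1.png

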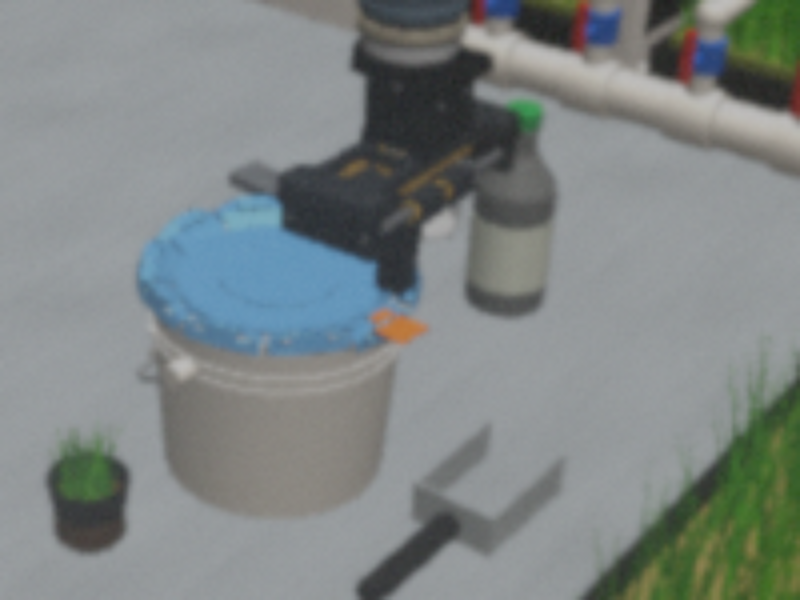

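```bash
python3 -m crank '0 -0.16 0.08 -0.15 0.05 0.4 1;0 0 0 0 0 0 1'; python3 st.py
```

```text
time: 5.05
position: [0.6545, 0.1123, 0.1798]
tool_rot: [1.0, -0.001, 0.003, 0.003]
ft_force: [0.4, -0.8, 0.1]
grip_width: 0.0008
t 5.05 pos [0.6545 0.1123 0.1798] ang 0.1 (tongue 0.00) r 99.7 F [ 0.4 -0.8  0.1] fix [ 0.07 -0.06 -0.02]
```

```bash
python3 -m crank '0.05 -0.06 0 -0.04 0 0.15 1;0 0 0 0 0 0 1'; python3 st.py; python3 -m crank '0 0 0 0 0 0.05 1;0 0 0 0 0 0 1'; python3 st.py 0.1695 
```

```text
time: 5.3
position: [0.6533, 0.1121, 0.1741]
tool_rot: [1.0, -0.001, 0.0, 0.001]
ft_force: [-0.1, 0.4, -0.3]
grip_width: 0.0002
t 5.30 pos [0.6533 0.1121 0.1741] ang 360.0 (tongue 10.00) r 98.5 F [-0.1  0.4 -0.3] fix [ 0.02 -0.01 -0.02]
time: 5.55
position: [0.6535, 0.1121, 0.1722]
tool_rot: [1.0, -0.001, 0.001, 0.001]
ft_force: [-0.2, 0.1, -0.0]
grip_width: 0.0002
t 5.55 pos [0.6535 0.1121 0.1722] ang 0.0 (tongue 0.00) r 98.8 F [-0.2  0.1 -0. ] fix [ 0.02 -0.02 -0.02]
[-0.01 -0.24  0.07]
[-0.02 -0.23 -0.  ]
[-0.04 -0.23 -0.  ]
[-0.06 -0.23 -0.  ]
[-0.08 -0.22 -0.  ]
[-0.1  -0.21 -0.  ]
```

```bash
python3 -m crank '0 0 0 0 0 0.04 1;0 0 0 0 0 0 1'; python3 st.py; python3 -m crank '0 0 0 0 0 0.03 1;0 0 0 0 0 0 1'; python3 st.py 0.1695 
```

```text
time: 5.8
position: [0.6537, 0.1122, 0.1707]
tool_rot: [1.0, -0.001, 0.001, 0.001]
ft_force: [-0.4, -0.1, -0.5]
grip_width: 0.0004
t 5.80 pos [0.6537 0.1122 0.1707] ang 0.1 (tongue 0.00) r 98.9 F [-0.4 -0.1 -0.5] fix [ 0.02 -0.02 -0.02]
time: 6.05
position: [0.6542, 0.1122, 0.17]
tool_rot: [1.0, -0.001, 0.002, 0.001]
ft_force: [-0.8, -0.0, -0.9]
grip_width: 0.0003
t 6.05 pos [0.6542 0.1122 0.17  ] ang 0.1 (tongue 0.00) r 99.4 F [-0.8 -0.  -0.9] fix [ 0.02 -0.04 -0.02]
[-0.03 -0.24  0.01]
[-0.02 -0.23 -0.  ]
[-0.04 -0.23 -0.  ]
[-0.06 -0.23 -0.  ]
[-0.08 -0.22 -0.  ]
[-0.1  -0.21 -0.  ]
```

```bash
python3 -m crank '0 0 0 -0.03 0 0.03 1;0 0 0 0 -0.12 0 1; 0 0 0 0 -0.15 0 1'; python3 st.py 0.169 
```

```text
time: 6.42
position: [0.6538, 0.123, 0.1695]
tool_rot: [1.0, -0.001, 0.003, 0.001]
ft_force: [-0.1, -1.1, 0.8]
grip_width: 0.0006
t 6.42 pos [0.6538 0.123  0.1695] ang 6.3 (tongue 0.18) r 98.9 F [-0.1 -1.1  0.8] fix [ 0.03 -0.06 -0.02]
[-0.04 -0.23  0.01]
[-0.04 -0.23 -0.  ]
[-0.06 -0.23 -0.  ]
[-0.09 -0.22 -0.  ]
[-0.11 -0.21 -0.  ]
[-0.13 -0.2  -0.  ]
```

```bash
python3 -m crank '0 -0.06 0 -0.04 -0.23 0.02 1;0 0 0 -0.05 -0.23 0.01 1; 0 0 0 -0.06 -0.23 0.01 1'; python3 st.py 0.169 
```

```text
time: 6.8
position: [0.6482, 0.1514, 0.1682]
tool_rot: [1.0, -0.001, 0.001, 0.002]
ft_force: [0.3, -0.5, 2.7]
grip_width: 0.0007
t 6.80 pos [0.6482 0.1514 0.1682] ang 23.2 (tongue 0.64) r 98.5 F [ 0.3 -0.5  2.7] fix [ 0.05 -0.02 -0.02]
[-0.1  -0.21 -0.02]
[-0.11 -0.21 -0.  ]
[-0.13 -0.2  -0.  ]
[-0.15 -0.18 -0.  ]
[-0.16 -0.17 -0.  ]
[-0.18 -0.15 -0.  ]
```

```bash
python3 -m crank '0.05 0 0 -0.1 -0.21 -0.02 1;0 0 0 -0.11 -0.21 0 1; 0 0 0 -0.13 -0.2 0 1'; python3 st.py 0.169 
```

```text
time: 7.18
position: [0.6328, 0.1795, 0.1684]
tool_rot: [1.0, -0.001, -0.0, -0.001]
ft_force: [0.6, -0.2, 1.7]
grip_width: 0.0005
t 7.17 pos [0.6328 0.1795 0.1684] ang 41.9 (tongue 1.17) r 98.3 F [ 0.6 -0.2  1.7] fix [-0.02  0.   -0.01]
[-0.16 -0.17 -0.02]
[-0.17 -0.16  0.  ]
[-0.18 -0.15  0.  ]
[-0.2  -0.13  0.  ]
[-0.21 -0.11  0.  ]
[-0.22 -0.09  0.  ]
```

```bash
python3 -m crank '0 0 0 -0.16 -0.17 -0.01 1;0 0 0 -0.17 -0.16 0 1; 0 0 0 -0.18 -0.15 0 1'; python3 st.py 0.169 
```

```text
time: 7.55
position: [0.6121, 0.2001, 0.1694]
tool_rot: [1.0, -0.0, 0.001, -0.001]
ft_force: [1.2, -1.0, 1.1]
grip_width: 0.0005
t 7.55 pos [0.6121 0.2001 0.1694] ang 59.0 (tongue 1.64) r 98.8 F [ 1.2 -1.   1.1] fix [-0.02 -0.03 -0.01]
[-0.21 -0.11  0.01]
[-0.21 -0.11 -0.  ]
[-0.22 -0.09 -0.  ]
[-0.23 -0.06 -0.  ]
[-0.23 -0.04 -0.  ]
[-0.23 -0.02 -0.  ]
```

```bash
python3 -m crank '0 -0.03 0 -0.21 -0.11 0.02 1;0 0 0 -0.21 -0.11 0.01 1; 0 0 0 -0.22 -0.09 0.01 1'; python3 st.py 0.169 
```

```text
time: 7.92
position: [0.585, 0.2138, 0.1684]
tool_rot: [1.0, -0.001, 0.0, -0.001]
ft_force: [0.3, -0.4, 2.6]
grip_width: 0.0007
t 7.92 pos [0.585  0.2138 0.1684] ang 76.6 (tongue 2.13) r 98.9 F [ 0.3 -0.4  2.6] fix [-0.03 -0.01 -0.01]
[-0.23 -0.04 -0.02]
[-0.23 -0.04 -0.  ]
[-0.23 -0.02 -0.  ]
[-0.23  0.01 -0.  ]
[-0.23  0.03 -0.  ]
[-0.23  0.05 -0.  ]
```

```bash
python3 -m crank '0 0 0 -0.23 -0.04 0 1;0 0 0 -0.23 -0.04 0 1; 0 0 0 -0.23 -0.01 0 1'; python3 st.py 0.169 
```

```text
time: 8.3
position: [0.5567, 0.2182, 0.1686]
tool_rot: [1.0, -0.001, 0.002, -0.002]
ft_force: [2.7, 0.1, 2.7]
grip_width: 0.0006
t 8.30 pos [0.5567 0.2182 0.1686] ang 93.3 (tongue 2.59) r 98.7 F [2.7 0.1 2.7] fix [-0.04 -0.05 -0.01]
[-0.24  0.02 -0.01]
[-0.23  0.03 -0.  ]
[-0.23  0.05 -0.  ]
[-0.22  0.07 -0.  ]
[-0.22  0.1  -0.  ]
[-0.2   0.12 -0.  ]
```

```bash
python3 -m crank '-0.03 -0.05 0 -0.24 0.02 0 1;0 0 0 -0.23 0.03 0 1; 0 0 0 -0.23 0.05 0 1'; python3 st.py 0.169 
```

```text
time: 8.68
position: [0.5259, 0.2141, 0.1686]
tool_rot: [1.0, -0.001, -0.001, -0.001]
ft_force: [1.6, 0.3, 2.1]
grip_width: 0.0001
t 8.68 pos [0.5259 0.2141 0.1686] ang 111.4 (tongue 3.10) r 99.0 F [1.6 0.3 2.1] fix [-0.01  0.03 -0.01]
[-0.21  0.1  -0.01]
[-0.21  0.1   0.  ]
[-0.2   0.12  0.  ]
[-0.19  0.14  0.  ]
[-0.17  0.16  0.  ]
[-0.16  0.17  0.  ]
```

```bash
python3 -m crank '0 0 0 -0.22 0.1 0 1;0 0 0 -0.21 0.1 0 1; 0 0 0 -0.2 0.12 0 1'; python3 st.py 0.169 
```

```text
time: 9.05
position: [0.4992, 0.2008, 0.1687]
tool_rot: [1.0, -0.001, -0.001, -0.001]
ft_force: [0.9, 1.3, 2.1]
grip_width: 0.0004
t 9.05 pos [0.4992 0.2008 0.1687] ang 128.8 (tongue 3.58) r 98.7 F [0.9 1.3 2.1] fix [-0.02  0.02 -0.02]
[-0.18  0.16 -0.01]
[-0.17  0.16 -0.  ]
[-0.16  0.18 -0.  ]
[-0.14  0.19 -0.  ]
[-0.12  0.2  -0.  ]
[-0.1   0.21 -0.  ]
```

```bash
python3 -m crank '0 0 0 -0.18 0.16 0 1;0 0 0 -0.17 0.16 0 1; 0 0 0 -0.16 0.18 0 1'; python3 st.py 0.169 
```

```text
time: 9.43
position: [0.4762, 0.1794, 0.1685]
tool_rot: [1.0, -0.001, -0.002, -0.001]
ft_force: [1.0, 0.7, 1.9]
grip_width: 0.0007
t 9.43 pos [0.4762 0.1794 0.1685] ang 147.1 (tongue 4.09) r 99.0 F [1.  0.7 1.9] fix [-0.02  0.04 -0.02]
[-0.11  0.21 -0.01]
[-0.11  0.21  0.  ]
[-0.09  0.22  0.  ]
[-0.07  0.22 -0.  ]
[-0.05  0.23 -0.  ]
[-0.03  0.23 -0.  ]
```

```bash
python3 -m crank '0 0.04 0 -0.11 0.21 0 1;0 0 0 -0.11 0.21 0 1; 0 0 0 -0.09 0.22 0 1'; python3 st.py 0.169 
```

```text
time: 9.8
position: [0.4618, 0.1522, 0.1682]
tool_rot: [1.0, -0.001, -0.001, -0.001]
ft_force: [0.0, 1.3, 2.8]
grip_width: 0.0005
t 9.80 pos [0.4618 0.1522 0.1682] ang 165.0 (tongue 4.58) r 98.8 F [0.  1.3 2.8] fix [-0.02  0.03 -0.02]
[-0.05  0.23 -0.02]
[-0.04  0.23 -0.  ]
[-0.02  0.23 -0.  ]
[ 0.    0.24 -0.  ]
[ 0.02  0.23 -0.  ]
[ 0.04  0.23 -0.  ]
```

```bash
python3 -m crank '0 0.03 0 -0.05 0.23 -0.01 1;0 0 0 -0.03 0.23 0 1; 0 0 0 -0.01 0.23 0 1'; python3 st.py 0.169 
```

```text
time: 10.18
position: [0.4574, 0.1225, 0.1685]
tool_rot: [1.0, -0.001, -0.0, -0.001]
ft_force: [0.2, 1.2, 2.0]
grip_width: 0.0007
t 10.18 pos [0.4574 0.1225 0.1685] ang 182.6 (tongue 5.07) r 97.6 F [0.2 1.2 2. ] fix [-0.02  0.   -0.02]
[-0.    0.23 -0.01]
[ 0.03  0.23 -0.  ]
[ 0.05  0.23 -0.  ]
[ 0.07  0.22 -0.  ]
[ 0.09  0.22 -0.  ]
[ 0.11  0.21 -0.  ]
```

```bash
python3 -m crank '0 0 0 0 0.23 0 1;0 0 0 0.03 0.23 0 1; 0 0 0 0.05 0.23 0 1'; python3 st.py 0.169 
```

```text
time: 10.55
position: [0.4601, 0.0929, 0.1682]
tool_rot: [1.0, -0.001, -0.001, -0.001]
ft_force: [0.0, 3.6, 3.1]
grip_width: 0.0005
t 10.55 pos [0.4601 0.0929 0.1682] ang 200.0 (tongue 5.55) r 98.6 F [0.  3.6 3.1] fix [-0.02  0.02 -0.03]
[ 0.09  0.22 -0.02]
[ 0.1   0.21 -0.  ]
[ 0.12  0.2  -0.  ]
[ 0.14  0.19 -0.  ]
[ 0.15  0.18 -0.  ]
[ 0.17  0.16 -0.  ]
```

```bash
python3 -m crank '0 0 0 0.09 0.22 -0.01 1;0 0 0 0.1 0.21 0 1; 0 0 0 0.12 0.2 0 1'; python3 st.py 0.169 
```

```text
time: 10.92
position: [0.473, 0.0656, 0.1685]
tool_rot: [1.0, -0.001, -0.001, -0.001]
ft_force: [-0.5, 0.5, 2.7]
grip_width: 0.0006
t 10.93 pos [0.473  0.0656 0.1685] ang 217.6 (tongue 6.04) r 98.1 F [-0.5  0.5  2.7] fix [-0.02  0.03 -0.02]
[ 0.14  0.19 -0.01]
[ 0.16  0.18 -0.  ]
[ 0.17  0.16 -0.  ]
[ 0.19  0.14 -0.  ]
[ 0.2   0.12 -0.  ]
[ 0.21  0.1  -0.  ]
```

```bash
python3 -m crank '0 0.03 0 0.14 0.19 0 1;0 0 0 0.16 0.18 0 1; 0 0 0 0.17 0.16 0 1'; python3 st.py 0.169 
```

```text
time: 11.3
position: [0.4919, 0.0428, 0.168]
tool_rot: [1.0, -0.001, -0.001, -0.001]
ft_force: [-2.4, 1.8, 1.4]
grip_width: 0.0005
t 11.30 pos [0.4919 0.0428 0.168 ] ang 234.9 (tongue 6.52) r 99.3 F [-2.4  1.8  1.4] fix [-0.02  0.03 -0.03]
[ 0.21  0.11 -0.02]
[ 0.2   0.12 -0.  ]
[ 0.21  0.1  -0.  ]
[ 0.22  0.08 -0.  ]
[ 0.23  0.06 -0.  ]
[ 0.23  0.04 -0.  ]
```

```bash
python3 -m crank '0 0.02 0 0.21 0.11 -0.02 1;0 0 0 0.2 0.12 0 1; 0 0 0 0.21 0.1 0 1'; python3 st.py 0.169 
```

```text
time: 11.68
position: [0.5189, 0.0281, 0.1689]
tool_rot: [1.0, -0.001, 0.0, -0.0]
ft_force: [-0.3, 0.6, 1.2]
grip_width: 0.0008
t 11.68 pos [0.5189 0.0281 0.1689] ang 252.7 (tongue 7.02) r 98.3 F [-0.3  0.6  1.2] fix [-0.01 -0.   -0.02]
[ 0.23  0.07 -0.  ]
[0.23 0.05 0.  ]
[0.23 0.03 0.  ]
[0.23 0.01 0.  ]
[ 0.23 -0.01  0.  ]
[ 0.23 -0.04  0.  ]
```

```bash
python3 -m crank '0 0 0 0.23 0.07 0 1;0 0 0 0.23 0.05 0 1; 0 0 0 0.23 0.03 0 1'; python3 st.py 0.169 
```

```text
time: 12.05
position: [0.5478, 0.0209, 0.1685]
tool_rot: [1.0, -0.001, -0.001, 0.0]
ft_force: [-3.9, -1.0, 2.6]
grip_width: 0.0005
t 12.05 pos [0.5478 0.0209 0.1685] ang 270.1 (tongue 7.50) r 98.8 F [-3.9 -1.   2.6] fix [ 0.    0.02 -0.02]
[ 0.24 -0.01 -0.01]
[ 0.23 -0.02 -0.  ]
[ 0.23 -0.04 -0.  ]
[ 0.23 -0.06 -0.  ]
[ 0.22 -0.08 -0.  ]
[ 0.21 -0.1  -0.  ]
```

```bash
python3 -m crank '0 0 0 0.24 -0.01 0 1;0 0 0 0.23 -0.02 0 1; 0 0 0 0.23 -0.04 0 1'; python3 st.py 0.169 
```

```text
time: 12.42
position: [0.578, 0.024, 0.1685]
tool_rot: [1.0, -0.001, -0.001, -0.0]
ft_force: [-0.2, -0.5, 0.2]
grip_width: 0.0003
t 12.43 pos [0.578  0.024  0.1685] ang 287.8 (tongue 8.00) r 98.2 F [-0.2 -0.5  0.2] fix [-0.    0.01 -0.02]
[ 0.22 -0.07 -0.01]
[ 0.22 -0.09 -0.  ]
[ 0.21 -0.11 -0.  ]
[ 0.2  -0.13 -0.  ]
[ 0.18 -0.15 -0.  ]
[ 0.17 -0.16 -0.  ]
```

```bash
python3 -m crank '0 0 0 0.22 -0.07 0 1;0 0 0 0.22 -0.09 0 1; 0 0 0 0.21 -0.11 0 1'; python3 st.py 0.169 
```

```text
time: 12.8
position: [0.606, 0.0354, 0.1683]
tool_rot: [1.0, -0.001, -0.001, 0.0]
ft_force: [-2.6, -1.7, 1.8]
grip_width: 0.0004
t 12.80 pos [0.606  0.0354 0.1683] ang 305.5 (tongue 8.49) r 98.4 F [-2.6 -1.7  1.8] fix [ 0.01  0.01 -0.01]
[ 0.19 -0.14 -0.02]
[ 0.18 -0.15 -0.  ]
[ 0.17 -0.17 -0.  ]
[ 0.15 -0.18 -0.  ]
[ 0.13 -0.19 -0.  ]
[ 0.11 -0.21 -0.  ]
```

```bash
python3 -m crank '0 0 0 0.19 -0.14 -0.01 1;0 0 0 0.18 -0.15 0 1; 0 0 0 0.17 -0.17 0 1'; python3 st.py 0.169 
```

```text
time: 13.18
position: [0.63, 0.055, 0.1692]
tool_rot: [1.0, -0.001, 0.001, 0.0]
ft_force: [-0.0, -0.4, 1.4]
grip_width: 0.0011
t 13.18 pos [0.63   0.055  0.1692] ang 323.6 (tongue 8.99) r 98.9 F [-0.  -0.4  1.4] fix [ 0.   -0.01 -0.02]
[ 0.13 -0.2   0.  ]
[ 0.13 -0.2   0.  ]
[ 0.11 -0.21  0.  ]
[ 0.09 -0.22  0.  ]
[ 0.06 -0.23 -0.  ]
[ 0.04 -0.23 -0.  ]
```

```bash
python3 -m crank '0 0 0 0.13 -0.2 0 1;0 0 0 0.13 -0.2 0 1; 0 0 0 0.11 -0.21 0 1'; python3 st.py 0.169 
```

```text
time: 13.55
position: [0.6462, 0.0817, 0.1688]
tool_rot: [1.0, -0.001, 0.001, -0.0]
ft_force: [0.1, -0.4, -0.8]
grip_width: 0.0001
t 13.55 pos [0.6462 0.0817 0.1688] ang 341.8 (tongue 9.49) r 98.7 F [ 0.1 -0.4 -0.8] fix [-0.   -0.02 -0.02]
[ 0.06 -0.23 -0.  ]
[ 0.06 -0.23  0.  ]
[ 0.04 -0.23  0.  ]
[ 0.01 -0.23  0.  ]
[-0.01 -0.23  0.  ]
[-0.03 -0.23  0.  ]
```

```bash
python3 -m crank '0 0 0 0.05 -0.2 0 1;0 0 0 0 0 -0.5 1; 0 0 0 0 0 -1 1;0 0 0 0 0 -1 1;0 0 0 0 0.5 -0.8 1';python3 -m crank '0 0 0 -0.5 1 0 1;0 0 0 -0.5 1 0 1;0 0 0 -0.5 1 0 1;0 0 0 -0.5 1 0 1;0 0 0 -0.5 1 0 1';python3 -m crank '0 0 0 -0.5 1 0 1;0 0 0 -0.5 1 0 1;0 0 0 -0.5 1 0 1;0 0 0 -0.5 1 0 1;0 0 0 0 0 0 1'; python3 - <<'E'
from h import *
c=viewer.camera("top");cv2.imwrite("pics/t2.png",cv2.resize(c["img"][150:330,180:420,::-1],(800,600)))
cv2.imwrite("pics/t2full.png",c["img"][...,::-1])
c=viewer.camera("scene");cv2.imwrite("pics/s2.png",cv2.resize(c["img"][180:300,270:430,::-1],(800,600),interpolation=cv2.INTER_CUBIC))
E
```

```text
time: 14.18
position: [0.6456, 0.0742, 0.299]
tool_rot: [1.0, 0.001, -0.005, -0.001]
ft_force: [-0.2, -0.9, -0.7]
grip_width: 0.0008
time: 14.8
position: [0.5469, -0.1279, 0.3029]
tool_rot: [1.0, 0.004, -0.0, -0.001]
ft_force: [-0.2, 0.4, 0.4]
grip_width: 0.0007
time: 15.42
position: [0.4645, -0.2942, 0.3024]
tool_rot: [1.0, 0.002, 0.0, -0.001]
ft_force: [1.3, 0.6, -0.5]
grip_width: 0.0007
```

View pics/t2.png

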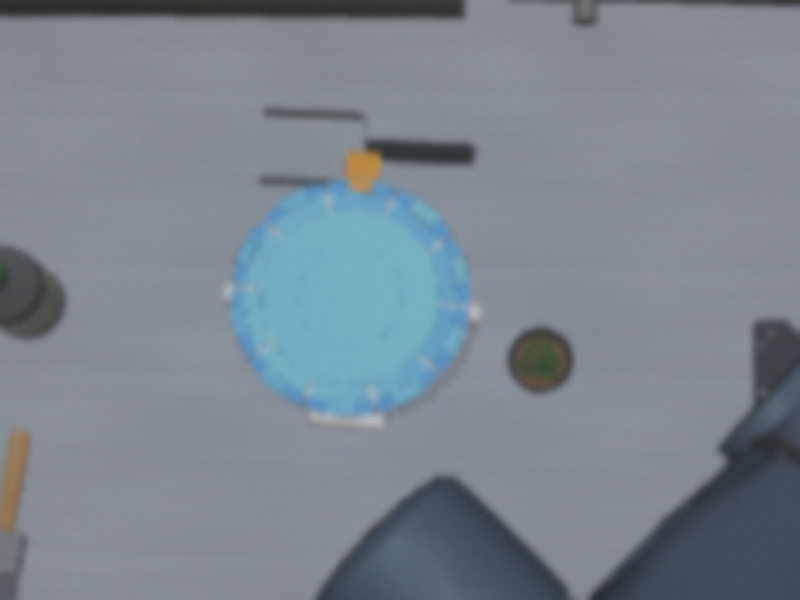

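View pics/s2.png

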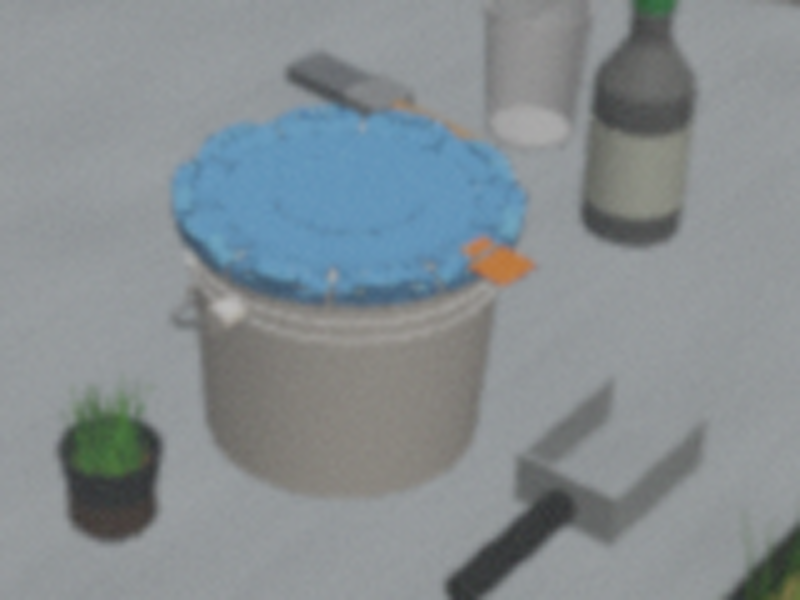

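```bash
python3 -m crank '0 0 0 -0.1 -1 -0.4 1;0 0 0 -0.1 -1 -0.4 1;0 0 0 -0.1 -1 -0.4 1;0 0 0 -0.1 -1 -0.4 1;0 0 0 -0.1 -1 0 1';python3 -m crank '0 0 0 -0.2 -1 0 1;0 0 0 -0.2 -1 0 1;0 0 0 -0.2 -1 0 1;0 0 0 -0.2 -1 0 1;0 0 0 0 -0.5 0 1'; python3 - <<'E'
from h import *
c=viewer.camera("wrist");cv2.imwrite("pics/w3.png",c["img"][...,::-1])
C=np.array([.555,.1195])
print(c["xyz"])
E
```

```text
time: 16.15
position: [0.4448, -0.0811, 0.3687]
tool_rot: [1.0, 0.006, 0.001, -0.004]
ft_force: [-0.0, 0.6, -0.3]
grip_width: -0.0
time: 16.77
position: [0.405, 0.1136, 0.3712]
tool_rot: [1.0, 0.013, 0.002, -0.006]
ft_force: [-1.1, -0.7, 0.0]
grip_width: 0.0008
[0.47185166 0.11335209 0.53337717]
```

View pics/w3.png

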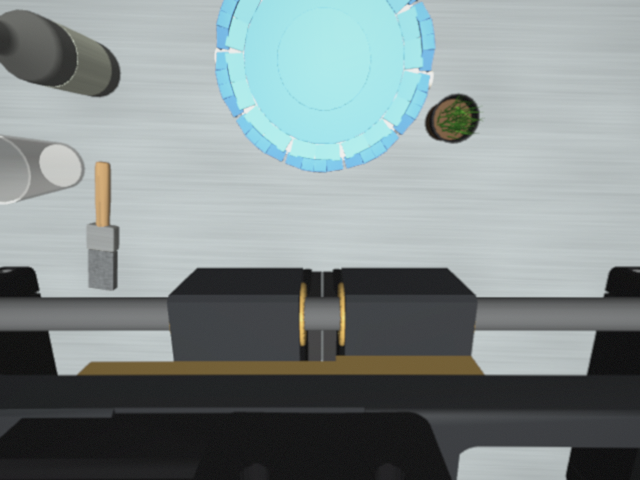

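```bash
python3 -m crank '0 0 0 1 0 0 1;0 0 0 1 0 0 1;0 0 0 0 0 0 1'; python3 - <<'E'
from h import *
c=viewer.camera("wrist");cv2.imwrite("pics/w4.png",cv2.resize(c["img"][0:270,160:500,::-1],(755,600),interpolation=cv2.INTER_CUBIC))
C=np.array([.555,.1195])
print(c["xyz"])
E
```

```text
time: 17.2
position: [0.4843, 0.1221, 0.3718]
tool_rot: [1.0, 0.018, 0.002, -0.007]
ft_force: [0.1, 0.3, -0.5]
grip_width: 0.0002
[0.55119973 0.12214298 0.53395236]
```

View pics/w4.png

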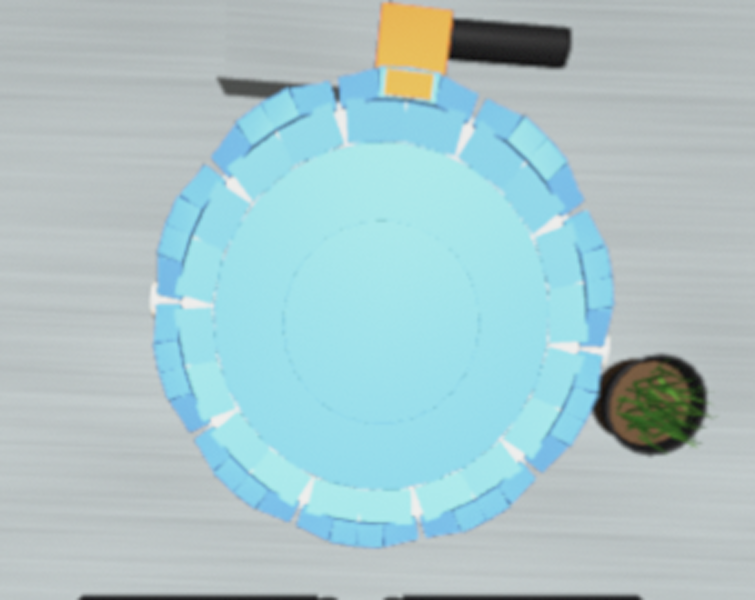

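```bash
python3 - <<'E'
from h import *
c=viewer.camera("top")
print(robot.get_obs()["ft_force"])
print(robot.hand_in())
E
```

```text
[-0.15774607  0.01965054  0.3463674 ]
the job is handed in; nothing more can be done
None
```

I ran the closed fingertips once round the rim, starting and ending on tongue 0 at the tear tab. I pressed tongues 1 to 9 in turn, then lifted off and handed in at about 17 s of the 59 s allowed. No verdict comes back, so the result below rests on my own checks.

- **Pressing:** the fingertips ran at a height of 168 to 170 mm (crowns level at 170 mm). The readings I took, one per call, never passed about 5 N in total, against the 40 N limit.
- **Lid:** the last wrist picture shows all ten tongues looking alike and level with tongue 0. The inner bands of the tongues were dark at the start, and the top picture shows them light all the way round. I judged this by eye and did not measure the hinge angles.
- **Weak readings:** at the middle of tongue 8 and at the seam between tongues 9 and 0, the vertical force read near zero although the fingertips were at pressing height. Both tongues look seated in the picture.
- **Pail and other things:** in the top and scene pictures after pressing, the pail, scoop and pot look unmoved. I did not measure any of their positions again, and did not compare the bottles, beaker, valve or brush with the start.
- **Hand:** at hand-in the fingertips were clear of everything, at 0.37 m, with no contact force.

The scene camera's fit of the pail centre was about 13 mm off the top camera's. I used the top camera's, because its fitted rim radius matched the known 104 mm.

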